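# Return the curd tamper to the sprung-flap sanitiser well

## Task

Put the small-footed curd tamper away in the sanitiser: push its foot down past the spring flap in the roof, down into the round cup inside, and press it home with a firm push of about 12 N for half a second, never forcing it beyond 25 N. Then let go, leaving it standing upright in the cup with the flap sprung shut around its stem, and leave the other things on the table where they are.

Things in the scene. Friction and masses are not known exactly. Their poses are not given: they have to be found in the camera images.
- tamper: The tamper to put away: steel disc foot 40 mm across, 14 mm thick; steel stem 12 mm across; square white grip on top. 160 mm tall, 0.2 to 0.41 kg. Stands upright on the table in one of two spots, the wide tamper in the other. Origin: centre of the foot's underside; z up the stem; x, y square to the grip's flat sides.
- sanitiser: Fixed steel box, 130 mm tall, clear window in its +x wall. Origin: on the axis of the cup inside, at table level; z up. In its frame it spans x -60 to +46, y -55 to +55 mm; the roof opening, closed by the flap, spans x -42 to +28, y -32 to +32 mm. The flap's hinge runs along y at x = -42 mm. Yaw varies by 0.45 rad either way.
- well_mouth (a point): Point on the cup's axis level with the roof's top, 130 mm above the table: the stem stands here at the end. Below it a rigid white cup has a round recess 43 mm across, 22 mm deep, with a 3 mm lead-in. It sits on a screw jack left at an unknown, unmeasured height: the recess's floor is 84 to 100 mm below the roof (rim 62 to 78 mm). Find it by feel.
- flap (a joint): Angle of the sprung flap, rad: 0 shut and level, grows as pushed down, stop 1.5.
- tamper_grip (a point): Centre of the tamper's white plastic grip, 134 mm above the foot's underside; the grip is 28 x 28 mm in plan and spans 108 to 160 mm above the underside. Same axes as the tamper.
- flap_mid (a point): Middle of the flap's solid part, 17 mm from the hinge. The metal flap is 70 x 60 mm; a notch 22 mm wide runs from its free (+x) edge to 11 mm behind the cup's axis, for the stem. Spring 0.12 Nm shut, 0.24 Nm at 1.5 rad: it pushes the foot up, then to the box's +x, with 3 to 6 N. When the foot's underside is about 79 mm below the roof the flap slips off over the foot and snaps shut round the stem.
- wide_tamper: Bystander, another tamper of the same build and height with a foot 70 mm across: too wide for the opening. Leave it. Origin: centre of its underside.
- mould_a: Bystander: blue perforated cheese mould, an open cup 68 mm across, 88 mm tall. Origin: centre of its underside.
- mould_b: Bystander: another blue mould, 68 mm across, 88 mm tall. Origin: centre of its underside.
- mould_c: Bystander: blue mould, 80 mm across, 100 mm tall. Origin: centre of its underside.
- ladle: Bystander: ladle 240 mm long lying on the table. Origin: middle of its length, table level.
- culture_jar: Bystander: jar 56 mm across, 80 mm tall. Origin: centre of its underside.
- press_weight: Bystander: steel press weight 80 mm across, 64 mm tall, 0.9 kg. Origin: centre of its underside.
Mind the look-alikes: they are no part of the job. What is shaped like the tamper but green is not meant.

How it is judged:
By the outcome, as a careful person would: the job done as asked, in the order asked, and still so for the second after the job is handed in, with the robot touching nothing.
It also fails if it takes over 58 s, if anything falls off the work surface, if the arm or the gripper's body presses on something with over 40 N, if the wrist force passes 120 N, or if a joint passes its speed limit or range.

## Robot

A 6-joint arm with a two-finger parallel gripper is mounted at the origin on the work surface. World frame = base frame: x ahead of the robot, y to its left, z up, the work surface at z = 0. Lengths are in m, angles in degrees, forces in N, time in s.
With the tool pointing down it reaches from about 0.375 to 0.9 m from the base axis. Payload 3.1 kg.
Tool frame: the origin (TCP) lies midway between the tips of the shut fingers; the grasp point (between the pads) lies 19 mm behind it; z points along the fingers, y is the line along which they close (so a half turn about z gives the same grasp; the last joint's range is limited). The gripper opens to 87 mm and grips with 3 to 60 N. Pads are 19 mm wide; open, the fingers measure 117 mm over their backs; the gripper's body (75 mm by 190 mm) begins 51 mm behind the grasp point.
Start: joints at [-86.144, 30.224, 82.088, -0, 67.689, -10.227], TCP at [0.152, -0.606, 0.223] pointing down, gripper open.
Joint ranges: [-176.69, 176.69], [-43.24, 126.21], [12.49, 139.97], [-82, 262], [0, 151.66], [-163.58, 163.58]. Speed limits (degrees/s): [159.86, 159.86, 180, 180, 180, 180].

## Interface

Orientations are given as a 3x3 rotation matrix whose columns are the frame's x, y, z axes.
In Python, from rig import bot, capture gives the robot as it stands.
- The arm moves only by the tool tcp_steps, called after "Call:" in YAML: its name, and indented under it one key for each argument. Schema: {"type":"object","properties":{"steps":{"type":"array","items":{"type":"array","items":{"type":"number"},"minItems":7,"maxItems":7},"minItems":1,"maxItems":20},"only":{"type":"string"},"quiet":{"type":"boolean"},"lines":{"type":"string"}},"required":["steps"],"additionalProperties":false}. steps is a list of rows, 1 to 20 of them, each of 7 numbers: dx, dy, dz in m, then a rotation vector rx, ry, rz in degrees, then the opening from 0.0 (shut) to 1.0 (fully open); each row is the pose to reach, as a shift and turn from the pose commanded when the call began, along the tool's axes at that moment; what a row does not reach only later rows make up. A row lasts 1/10 s, in which the tool goes at most 0.05 m and 8.59 degrees, less where a joint would pass 70% of its speed; a pose out of reach is approached as far as the arm can. The fingers move at their own pace and stop on an object; the grip force is fixed at half the most. Time passes only in rows, so rows that do not move let the fingers close. The tool returns the time, the measured TCP pose, the force, the opening and the grip force at its end. only (a regular expression) keeps the lines of the reply that match it, lines (a string "A,B") keeps lines A to B, and quiet returns only ok. Input that does not fit is refused with a message, and nothing moves.
- bot.read_state(): the state, without advancing time (a new reading comes with each control period).
- capture(name): name is "side" or "top"; returns a dict with "color" (400x640x3 uint8, red, green, blue), "K" (3x3 intrinsics, pixels), "D" ([k1, k2, p1, p2, k3] as OpenCV has them; the pictures are not rectified), "view" (4x4, takes a point from world to camera coordinates). Camera axes: x right, y up, looking along -z (the intrinsics and any distortion apply to the point x, -y, -z); pixel columns grow to the right and rows downward; lengths in m; the calibration is good to about 2 mm. A picture is of the moment at which its call begins. There is no depth.
- bot.hand_in(): hands the job in; it is judged then, once.
The state is a dict: "time_s": time; "joint_positions": joint angles; "qvel": joint speeds; "tau": joint torques, N m; "position": TCP position; "tcp_rot": TCP orientation; "force": force on the tool from outside, world axes, zero at the start; "moment": the same for the moment, N m; "opening": opening from 0.0 (shut) to 1.0 (fully open); "grasp_force": force on a finger pad.
Only numpy, scipy, OpenCV 4.12 (cv2) and the standard library are available. Lean on these libraries where they do the work, as an engineer would, in place of code of your own. Each camera call takes 0.05 s, during which the arm holds its last target. There are 200 camera calls.

## Working session

There is one attempt and no reset: what is moved stays moved. The work goes in short steps, Python scripts to look and compute and a tool call to move; the robot and the scene stay as the last step left them, time stands still between calls to the robot, and variables do not carry over. Pictures are saved under pics/ and viewed, at most 10 in all, crops included, and the job is handed in when it is done.

```bash
ls; mkdir -p pics; python3 - <<'E'
from rig import bot,capture
import cv2,json,numpy as np
for n in("side","top"):
    c=capture(n); cv2.imwrite(f"pics/{n}0.png",c["color"][...,::-1])
    print(n,c["K"],c["D"],c["view"])
    np.savez(f"pics/{n}0.npz",**c)
s=bot.read_state();print(s)
E
```

```text
pics
side [[372.00211311   0.         322.60875377]
 [  0.         372.00211311 198.47312647]
 [  0.           0.           1.        ]] [-0.04375401  0.          0.          0.          0.        ] [[-0.77152788 -0.63587553 -0.02017521  0.47349567]
 [ 0.4033656  -0.51344746  0.75740867 -0.29263934]
 [-0.49197655  0.57622392  0.65262934 -0.71011815]
 [ 0.          0.          0.          1.        ]]
top [[464.34220956   0.         319.38849357]
 [  0.         464.34220956 200.49364026]
 [  0.           0.           1.        ]] [-0.03189707  0.          0.          0.          0.        ] [[-0.01620145 -0.99981027 -0.01081343  0.08722192]
 [ 0.99149808 -0.01746135  0.12894438 -0.58332299]
 [-0.12910873 -0.00863241  0.99159287 -1.29993568]
 [ 0.          0.          0.          1.        ]]
{'time_s': 0.1, 'joint_positions': array([-8.61448142e+01,  3.02720477e+01,  8.21506212e+01, -6.88993080e-04,
        6.76897200e+01, -1.02256415e+01]), 'qvel': array([ 0.00190302, -0.14133116, -0.10410809, -0.0634057 ,  0.0634425 ,
        0.12446204]), 'tau': array([ 3.82627659e-04, -4.40983987e+01, -1.77151448e+01,  6.35401905e-02,
        5.34087536e-02, -3.86658292e-05]), 'position': array([ 0.15205317, -0.605526  ,  0.22167781]), 'tcp_rot': array([[ 9.69952392e-01,  2.43294752e-01, -1.42984869e-04],
       [ 2.43294560e-01, -9.69950478e-01,  1.95636877e-03],
       [ 3.37286013e-04, -1.93237201e-03, -9.99998076e-01]]), 'force': array([0.71583407, 0.38455473, 0.1185425 ]), 'moment': array([ 0.02400761,  0.018435  , -0.01994373]), 'grasp_force': 0.0, 'opening': 0.9994670540433171}
```

View pics/side0.png

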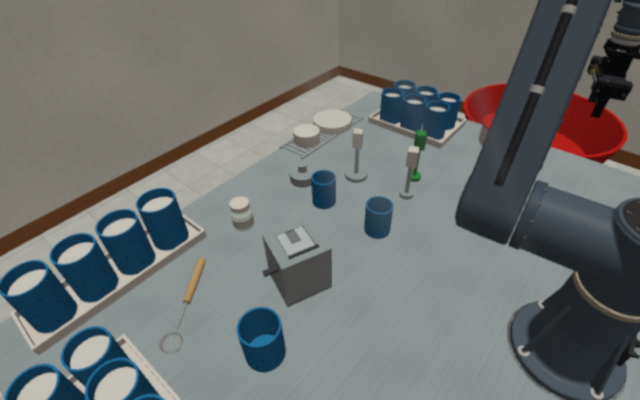

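View pics/top0.png

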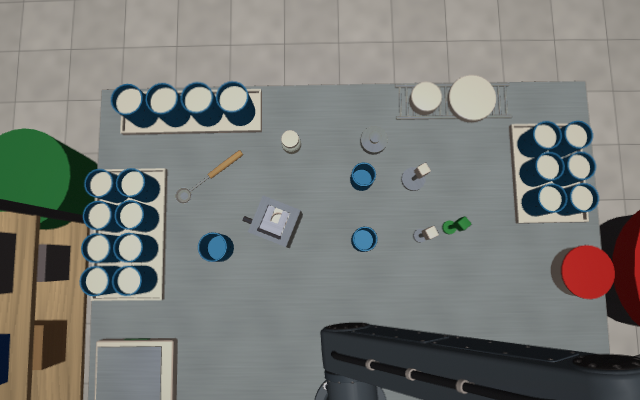

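The side view shows the small-footed tamper with its grip at (412,157) and its foot at (406,194). The green look-alike is just behind it, and the wide tamper is at (357,140–175). In the top view the small tamper's grip is at (431,233) and its foot at (419,237), with the sanitiser at (276,220). I'll enlarge both areas next.

```bash
python3 - <<'E'
import cv2,numpy as np
t=cv2.imread("pics/top0.png");s=cv2.imread("pics/side0.png")
f=lambda im,x,y,w,h,k:cv2.resize(im[y:y+h,x:x+w],(w*k,h*k),interpolation=cv2.INTER_CUBIC)
a=f(t,236,190,80,60,5);b=f(t,400,205,80,60,5);c=f(s,255,220,80,60,5);d=f(s,375,120,80,80,5)[:300]
d=f(s,375,140,80,60,5)
cv2.imwrite("pics/crop0.png",np.vstack([np.hstack([a,b]),np.hstack([c,d])]))
E
```

```text
(no output)
```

View pics/crop0.png

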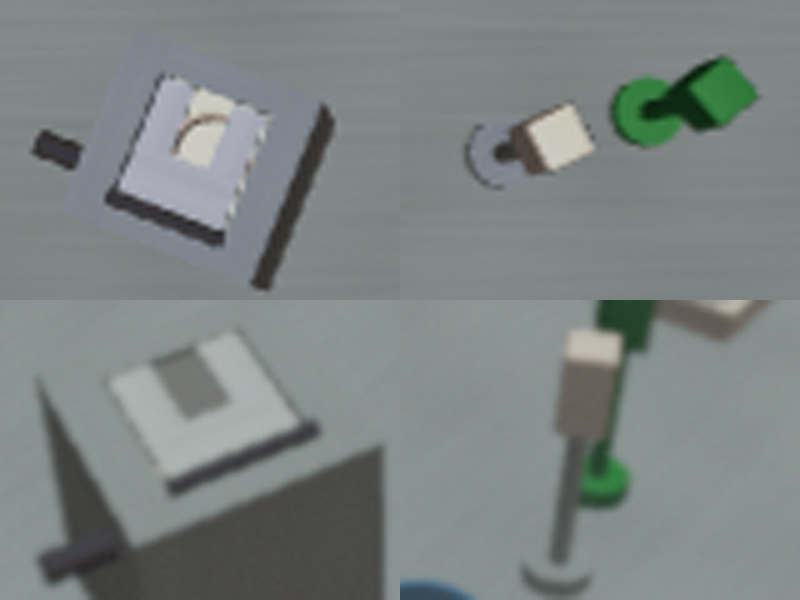

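The crops give usable corners for the roof, flap and notch in both views. The hinge is the dark bar on the −x side. They also give the grip's top face, and I'll now fit the poses from these.

```bash
cat > h.py <<'E'
import numpy as np,cv2
from scipy.optimize import least_squares
def proj(c,P):
    P=np.atleast_2d(P); V=c["view"]; q=P@V[:3,:3].T+V[:3,3]; q=q*[1,-1,-1]
    return cv2.projectPoints(q,np.zeros(3),np.zeros(3),c["K"],c["D"])[0][:,0]
def ray(c,uv,z):
    V=c["view"];R=V[:3,:3];C=-R.T@V[:3,3]
    n=cv2.undistortPoints(np.array(uv,float).reshape(-1,1,2),c["K"],c["D"])[:,0]
    d=np.c_[n[:,0],-n[:,1],-np.ones(len(n))]@R
    return C+d*((z-C[2])/d[:,2])[:,None]
def fitpose(obs,pts,z,x0):
    """obs: list of (cam, indices, uv)"""
    def P(p): c,s=np.cos(p[2]),np.sin(p[2]); return np.c_[pts@np.array([[c,s],[-s,c]])+p[:2],np.full(len(pts),z)]
    f=lambda p:np.concatenate([(proj(c,P(p)[i])-uv).ravel() for c,i,uv in obs])
    r=least_squares(f,x0,loss="soft_l1"); return r.x,f(r.x).reshape(-1,2)
E
python3 - <<'E'
from h import *
T=dict(np.load("pics/top0.npz"));S=dict(np.load("pics/side0.npz"))
cr=lambda l,cx,cy,ox,oy:(np.array(l,float)-[cx,cy]+.5)/5-.5+[ox,oy]
pts=np.array([[28,32],[28,-32],[-11,11],[-11,-11],[28,11],[28,-11],[46,55],[46,-55],[-60,-55],[-60,55]])/1e3
t=cr([[165,78],[270,118],[172,152],[213,168],[190,88],[237,103],[135,30],[322,102],[252,285],[62,208]],0,0,236,190)
s=cr([[107,378],[237,332],[187,418],[230,400],[150,358],[197,345],[38,378],[383,447],[133,545]],0,300,255,220)
ti=list(range(10)); si=[0,1,2,3,4,5,6,8,9]
for o in ([(T,ti,t)],[(S,si,s)],[(T,ti,t),(S,si,s)]):
    p,r=fitpose(o,pts,.13,[.6,.2,-.3]);print(p.round(4),r.round(1).tolist())
# tampers
im=T["color"].astype(int);g=im.min(2);m=((g>185)).astype(np.uint8);m[:, :415]=0;m[:,445:]=0;m[:220]=0;m[250:]=0
c=max(cv2.findContours(m,0,2)[0],key=cv2.contourArea);r=cv2.minAreaRect(c);print("grip top",r,ray(T,[r[0]],.16));b=ray(T,cv2.boxPoints(r),.16);print(b.round(4).tolist())
f=cr([[497,155]],400,0,400,205);print("foot top",ray(T,f,.014))
print("green foot",ray(T,cr([[648,112]],400,0,400,205),.014),"green grip",ray(T,cr([[725,90]],400,0,400,205),.16))
print("side grip",ray(S,cr([[595,346]],400,300,375,140),.16),"foot",ray(S,cr([[557,572]],400,300,375,140),.014))
gt=cr([[527,125],[574,102],[597,148],[550,172]],400,0,400,205);G=ray(T,gt,.16);print(G.round(4).tolist(),G.mean(0))
E
```

```text
[ 0.5268  0.1956 -0.3856] [[-0.6, -0.8], [0.5, -0.3], [-0.2, 0.7], [-0.8, 0.4], [1.6, -0.0], [-0.2, -0.1], [-0.0, -0.5], [0.6, -0.3], [-0.0, 0.2], [-0.3, 0.6]]
[ 0.5243  0.1959 -0.407 ] [[-0.9, 0.1], [0.8, -0.9], [-0.2, 0.8], [1.0, 0.6], [-0.2, 0.7], [-0.1, -0.2], [-0.4, -1.6], [0.4, -0.6], [-0.2, 0.2]]
[ 0.5257  0.1955 -0.3919] [[-0.5, -0.5], [0.6, 0.2], [-0.2, 1.0], [-0.8, 0.9], [1.7, 0.3], [-0.1, 0.3], [0.1, -0.2], [0.7, 0.3], [-0.2, 0.7], [-0.4, 0.9], [-1.3, -0.1], [0.2, -1.4], [-0.5, 0.4], [0.6, 0.2], [-0.7, 0.4], [-0.7, -0.6], [-0.8, -1.7], [0.2, -1.4], [0.0, -0.1]]
grip top ((431.50006103515625, 232.00006103515625), (8.497057914733887, 7.155416965484619), 63.43495178222656) [[ 0.48136979 -0.21304721  0.16      ]]
[[0.4873, -0.2001, 0.16], [0.4953, -0.2171, 0.16], [0.4754, -0.226, 0.16], [0.4675, -0.209, 0.16]]
foot top [[ 0.47998302 -0.2100161   0.014     ]]
green foot [[ 0.50339807 -0.29910536  0.014     ]] green grip [[ 0.50423887 -0.30040305  0.16      ]]
side grip [[ 0.47689481 -0.21016663  0.16      ]] foot [[ 0.47377454 -0.20175163  0.014     ]]
[[0.4879, -0.1965, 0.16], [0.4994, -0.2214, 0.16], [0.4753, -0.2322, 0.16], [0.4634, -0.2073, 0.16]] [ 0.48149438 -0.21435506  0.16      ]
```

Tamper: about (0.480, −0.211), with grip faces at 25°/−65°. Sanitiser: (0.526, 0.1955), yaw about −22.5°. I'll go above the tamper with the closing axis at 25°, which keeps clear of the green one.

Call:
tcp_steps:
  steps:
    - [0.1, -0.07, -0.03, 0, 0, -25, 1]
    - [0.2, -0.15, -0.03, 0, 0, -50, 1]
    - [0.3, -0.22, -0.03, 0, 0, -75, 1]
    - [0.414, -0.302, -0.03, 0, 0, -101, 1]
    - [0.414, -0.302, -0.03, 0, 0, -101, 1]
    - [0.414, -0.302, -0.03, 0, 0, -101, 1]
    - [0.414, -0.302, -0.03, 0, 0, -101, 1]
    - [0.414, -0.302, -0.03, 0, 0, -101, 1]
    - [0.414, -0.302, -0.03, 0, 0, -101, 1]
    - [0.414, -0.302, -0.03, 0, 0, -101, 1]
    - [0.414, -0.302, -0.03, 0, 0, -101, 1]
    - [0.414, -0.302, -0.03, 0, 0, -101, 1]
    - [0.414, -0.302, -0.03, 0, 0, -101, 1]
    - [0.414, -0.302, -0.03, 0, 0, -101, 1]
    - [0.414, -0.302, -0.03, 0, 0, -101, 1]

```text
time_s: 1.6
position: [0.4798, -0.2129, 0.2524]
tcp_rot: [[-0.422, 0.907, -0.0], [0.907, 0.422, 0.0], [0.0, -0.0, -1.0]]
force: [-0.7, -0.1, 0.3]
opening: 1.003
grasp_force: 0.0
```

```bash
python3 - <<'E'
from h import *
from rig import bot,capture
s=bot.read_state();print(s["position"],s["tcp_rot"].round(3),s["time_s"])
a=[]
for n in("side","top"):
    c=capture(n);np.savez(f"pics/{n}1.npz",**c);p=proj(c,s["position"]+[0,0,0])[0];print(n,p)
    x,y=map(int,p);im=c["color"][y-35:y+55,x-60:x+60,::-1];a.append(cv2.resize(im,(400,300),interpolation=2))
    print(proj(c,[s["position"]])[0])
cv2.imwrite("pics/c1.png",np.hstack(a))
E
```

```text
[ 0.47979839 -0.2129169   0.25238533] [[-0.422  0.907 -0.   ]
 [ 0.907  0.422  0.   ]
 [ 0.    -0.    -1.   ]] 1.6
side [418.23828801 116.04065232]
[418.23828801 116.04065232]
top [440.27888123 230.27514902]
[440.27888123 230.27514902]
```

View pics/c1.png

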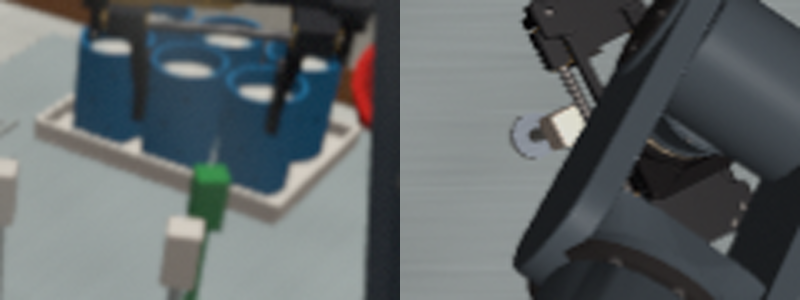

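The fingertips straddle the tamper: in the side crop the tips are at (140,118) and (270,130), with the grip below between them at (185,225). Now I'll descend, close and lift.

Call:
tcp_steps:
  steps:
    - [0.003, 0, 0.04, 0, 0, 0, 1]
    - [0.003, 0, 0.08, 0, 0, 0, 1]
    - [0.003, 0, 0.115, 0, 0, 0, 1]
    - [0.003, 0, 0.132, 0, 0, 0, 1]
    - [0.003, 0, 0.132, 0, 0, 0, 1]
    - [0.003, 0, 0.132, 0, 0, 0, 0]
    - [0.003, 0, 0.132, 0, 0, 0, 0]
    - [0.003, 0, 0.132, 0, 0, 0, 0]
    - [0.003, 0, 0.132, 0, 0, 0, 0]
    - [0.003, 0, 0.132, 0, 0, 0, 0]
    - [0.003, 0, 0.132, 0, 0, 0, 0]
    - [0.003, 0, 0.132, 0, 0, 0, 0]
    - [0.003, 0, 0.132, 0, 0, 0, 0]

```text
time_s: 3.0
position: [0.4789, -0.2098, 0.1206]
tcp_rot: [[-0.424, 0.906, 0.0], [0.906, 0.424, 0.0], [-0.0, 0.0, -1.0]]
force: [-0.2, 0.1, -0.6]
opening: 0.353
grasp_force: 0.0
```

Call:
tcp_steps:
  steps:
    - [0, 0, 0, 0, 0, 0, 0]
    - [0, 0, 0, 0, 0, 0, 0]
    - [0, 0, 0, 0, 0, 0, 0]
    - [0, 0, 0, 0, 0, 0, 0]
    - [0, 0, 0, 0, 0, 0, 0]

```text
time_s: 3.5
position: [0.4789, -0.2098, 0.1205]
tcp_rot: [[-0.424, 0.906, 0.0], [0.906, 0.424, 0.0], [0.0, 0.0, -1.0]]
force: [0.2, 0.3, -0.9]
opening: 0.318
grasp_force: 30.0
```

Call:
tcp_steps:
  steps:
    - [0, 0, -0.01, 0, 0, 0, 0]
    - [0, 0, -0.03, 0, 0, 0, 0]
    - [0, 0, -0.07, 0, 0, 0, 0]
    - [0, 0, -0.11, 0, 0, 0, 0]
    - [0, 0, -0.15, 0, 0, 0, 0]
    - [0, 0, -0.18, 0, 0, 0, 0]
    - [0, 0, -0.18, 0, 0, 0, 0]
    - [0, 0, -0.18, 0, 0, 0, 0]

```text
time_s: 4.3
position: [0.4783, -0.2094, 0.3005]
tcp_rot: [[-0.424, 0.906, -0.0], [0.906, 0.424, -0.0], [0.0, -0.0, -1.0]]
force: [-0.9, 0.2, -3.4]
opening: 0.318
grasp_force: 30.0
```

Call:
tcp_steps:
  steps:
    - [0.03, 0.02, 0, 0, 0, 5, 0]
    - [0.07, 0.04, 0, 0, 0, 10, 0]
    - [0.11, 0.065, 0, 0, 0, 15, 0]
    - [0.15, 0.09, 0, 0, 0, 21, 0]
    - [0.19, 0.115, 0, 0, 0, 27, 0]
    - [0.23, 0.14, 0, 0, 0, 33, 0]
    - [0.27, 0.165, 0, 0, 0, 38, 0]
    - [0.31, 0.19, 0, 0, 0, 43, 0]
    - [0.335, 0.207, 0, 0, 0, 47.6, 0]
    - [0.347, 0.215, 0, 0, 0, 47.6, 0]
    - [0.347, 0.215, 0, 0, 0, 47.6, 0]
    - [0.347, 0.215, 0, 0, 0, 47.6, 0]
    - [0.347, 0.215, 0, 0, 0, 47.6, 0]

```text
time_s: 5.6
position: [0.5261, 0.1939, 0.2999]
tcp_rot: [[0.384, 0.923, -0.002], [0.923, -0.384, -0.001], [-0.002, -0.001, -1.0]]
force: [-0.5, -0.8, -2.4]
opening: 0.317
grasp_force: 30.0
```

```bash
cat > look.py <<'E'
from h import *
from rig import bot,capture
import sys
s=bot.read_state();print(s["position"],s["tcp_rot"].round(3).tolist(),s["force"],s["time_s"])
a=[]
for n in("side","top"):
    c=capture(n);np.savez(f"pics/{n}_{sys.argv[1]}.npz",**c)
    p=proj(c,[[.526,.1955,.16]])[0].astype(int)-[40,45];print(n,p)
    im=c["color"][p[1]:p[1]+75,p[0]:p[0]+80,::-1];a.append(cv2.resize(im,(400,375),interpolation=2))
cv2.imwrite(f"pics/c_{sys.argv[1]}.png",np.hstack(a))
E
python3 look.py 2
```

```text
[0.52614725 0.19385148 0.2999306 ] [[0.384, 0.923, -0.002], [0.923, -0.384, -0.001], [-0.002, -0.001, -1.0]] [-0.4875922  -0.78739809 -2.44587001] 5.6
side [253 182]
top [233 172]
```

View pics/c_2.png

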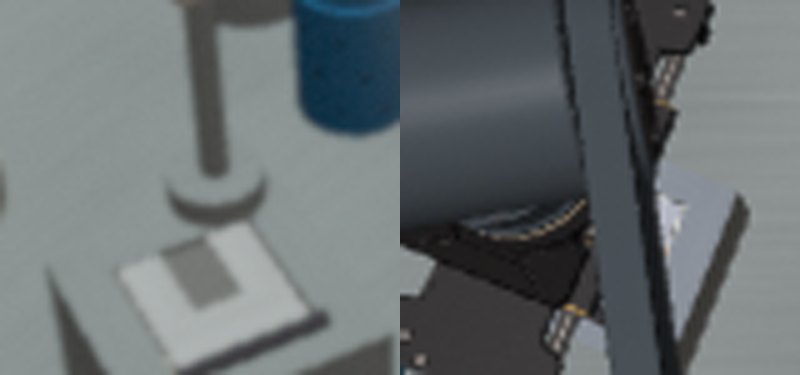

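The side crop shows the foot hanging level above the flap, with its disc centred near (216,178). The top view is blocked by the arm. I'll compare the foot with the roof as seen by the same camera.

```bash
python3 - <<'E'
from h import *
S=dict(np.load("pics/side_2.npz"))
f=lambda l:(np.array(l,float)+.5)/5-.5+[253,182]
print(ray(S,f([[216,178]]),.1935), ray(S,f([[216,182]]),.1935))
for p in ([.526,.194],[.5243,.1959]):
    P=np.array([p+[.1935],p+[.1795]]);print((proj(S,P)-[253,182]+.5)*5-.5)
# outline projected for check: foot disc at tcp xy
a=np.linspace(0,2*np.pi,60);
for z in(.1935,.1795):
    q=(proj(S,np.c_[.526+.02*np.cos(a),.194+.02*np.sin(a),0*a+z])-[253,182]+.5)*5-.5;print(q.min(0),q.max(0))
print((proj(S,[[.526,.194,.13],[.5243,.1959,.13]])-[253,182]+.5)*5-.5)
E
```

```text
[[0.51733832 0.1932168  0.1935    ]] [[0.51580498 0.19488362 0.1935    ]]
[[198.43620166 169.6421155 ]
 [201.02592239 195.22705368]]
[[198.29994709 174.10476213]
 [200.8985401  199.70056413]]
[147.52936841 135.41073395] [249.26089216 205.3586451 ]
[150.75179832 160.90158356] [251.22147921 231.01965142]
[[209.70615529 280.78978054]
 [209.60713344 285.28582207]]
```

```bash
cat > foot.py <<'E'
from h import *
import sys
A=dict(np.load("pics/side0.npz"));S=dict(np.load(f"pics/side_{sys.argv[1]}.npz"));z=float(sys.argv[2])
K=8;x0,y0,x1,y1=270,170,325,240
up=lambda im:cv2.resize(im[y0:y1,x0:x1],None,fx=K,fy=K,interpolation=cv2.INTER_CUBIC).astype(int)
d=np.abs(up(S["color"])-up(A["color"])).max(2)
m=(d>22).astype(np.uint8);m=cv2.morphologyEx(m,cv2.MORPH_OPEN,np.ones((7,7)))
n,l,st,_=cv2.connectedComponentsWithStats(m);k=1+st[1:,4].argmax();m=(l==k)
cv2.imwrite("pics/m.png",m*255)
w=m.sum(1);print([(r//K+y0,int(w[r])//K) for r in range(0,len(w),24)])
cols=np.where(m.any(0))[0];rows=np.where(m.any(1))[0]
o=np.array([(cols.min()+.5)/K-.5+x0,(cols.max()+.5)/K-.5+x0,(rows.max()+.5)/K-.5+y0]);print("obs",o)
a=np.linspace(0,2*np.pi,90)
def f(p):
    q=np.vstack([proj(S,np.c_[p[0]+.02*np.cos(a),p[1]+.02*np.sin(a),0*a+h]) for h in(z,z+.014)]);return np.array([q[:,0].min(),q[:,0].max(),q[:,1].max()])-o
r=least_squares(f,[.526,.194]);print("foot by side",r.x,r.fun)
E
python3 foot.py 2 .1795
```

```text
[(170, 19), (173, 18), (176, 18), (179, 16), (182, 3), (185, 4), (188, 7), (191, 7), (194, 7), (197, 6), (200, 6), (203, 6), (206, 6), (209, 6), (212, 7), (215, 7), (218, 2), (221, 0), (224, 0), (227, 0), (230, 0), (233, 0), (236, 0), (239, 0)]
obs [279.5625 301.0625 217.6875]
foot by side [0.54890503 0.17591354] [ 0.65491648 -0.66241459  0.03867932][ WARN:0@0.501] global loadsave.cpp:1063 imwrite_ Unsupported depth image for selected encoder is fallbacked to CV_8U.
```

```bash
python3 - <<'E'
from h import *
S=dict(np.load("pics/side_2.npz"));im=S["color"]
# stem: dark column; centre per row, with the vertical line through a candidate axis
for y in range(176,216,5): print(y,im[y,280:312].mean(1).astype(int).tolist())
E
```

```text
176 [143, 141, 134, 110, 93, 85, 79, 49, 16, 5, 8, 9, 12, 6, 5, 10, 12, 13, 13, 44, 90, 119, 137, 143, 143, 143, 143, 142, 142, 142, 138, 119]
181 [143, 143, 143, 145, 143, 136, 122, 98, 71, 68, 82, 87, 87, 92, 86, 82, 76, 72, 71, 69, 70, 73, 73, 73, 74, 73, 73, 73, 73, 75, 69, 59]
186 [144, 144, 143, 142, 143, 144, 144, 144, 140, 122, 89, 73, 70, 72, 74, 75, 78, 86, 84, 80, 75, 77, 77, 77, 81, 83, 86, 96, 103, 115, 122, 99]
191 [142, 142, 142, 142, 141, 142, 142, 143, 142, 133, 103, 76, 70, 74, 73, 79, 101, 129, 140, 141, 142, 142, 141, 141, 141, 142, 142, 143, 142, 142, 136, 111]
196 [142, 142, 141, 140, 142, 142, 142, 142, 143, 138, 120, 88, 71, 71, 74, 74, 89, 120, 136, 140, 142, 142, 142, 141, 141, 142, 141, 140, 141, 142, 142, 131]
201 [144, 143, 143, 143, 144, 143, 144, 143, 143, 144, 135, 108, 78, 71, 72, 73, 81, 108, 134, 142, 143, 142, 142, 144, 144, 145, 144, 144, 145, 146, 145, 135]
206 [144, 144, 144, 144, 145, 145, 145, 144, 145, 145, 143, 128, 94, 72, 72, 73, 74, 93, 130, 145, 146, 147, 146, 147, 147, 145, 145, 146, 146, 146, 146, 146]
211 [145, 144, 144, 144, 145, 145, 145, 144, 145, 143, 144, 136, 108, 78, 71, 73, 72, 81, 109, 134, 142, 144, 143, 145, 146, 147, 148, 147, 146, 147, 147, 146]
```

```bash
python3 - <<'E'
from h import *
S=dict(np.load("pics/side_2.npz"));im=S["color"].mean(2).astype(int);A=np.load("pics/side0.npz")["color"].mean(2).astype(int)
for x in (286,290,294,296,298,302): print(x,im[206:234,x].tolist())
for y in (218,220,222): print(y,im[y,280:312].tolist())
E
```

```text
286 [145, 145, 145, 144, 145, 145, 145, 144, 144, 144, 143, 138, 130, 124, 114, 115, 122, 134, 141, 145, 145, 145, 145, 145, 139, 121, 103, 115]
290 [143, 143, 145, 144, 144, 144, 142, 142, 142, 143, 143, 142, 141, 144, 142, 129, 96, 72, 69, 80, 111, 137, 144, 137, 110, 103, 113, 116]
294 [72, 71, 71, 72, 70, 71, 70, 71, 72, 72, 82, 111, 137, 143, 144, 142, 125, 90, 71, 72, 82, 109, 132, 141, 134, 124, 118, 118]
296 [74, 74, 72, 75, 74, 72, 73, 73, 74, 72, 77, 101, 136, 143, 146, 144, 130, 92, 75, 72, 79, 109, 150, 171, 173, 165, 150, 137]
298 [130, 124, 122, 117, 110, 109, 107, 102, 98, 98, 109, 132, 142, 145, 145, 138, 111, 84, 73, 74, 95, 138, 169, 176, 177, 176, 176, 173]
302 [146, 146, 147, 146, 146, 143, 143, 141, 143, 145, 144, 145, 145, 140, 120, 94, 79, 74, 80, 95, 124, 157, 168, 172, 174, 174, 175, 175]
218 [144, 144, 145, 145, 144, 139, 130, 135, 142, 142, 141, 143, 142, 141, 137, 134, 136, 138, 142, 144, 144, 146, 145, 142, 127, 106, 121, 138, 143, 146, 147, 148]
220 [145, 144, 145, 147, 146, 139, 114, 108, 126, 138, 142, 143, 142, 144, 144, 145, 146, 146, 145, 145, 143, 136, 120, 105, 86, 91, 122, 139, 143, 144, 144, 145]
222 [145, 145, 146, 145, 145, 141, 122, 89, 75, 85, 96, 105, 118, 124, 125, 130, 130, 120, 111, 106, 97, 87, 79, 74, 81, 108, 135, 144, 144, 144, 145, 145]
```

The foot sits about 7 mm off the TCP along tool −x and hangs upright. I'll shift it to the cup axis, lower it to just above the flap, and look again.

Call:
tcp_steps:
  steps:
    - [0.004, -0.001, 0.01, 0, 0, 0, 0]
    - [0.0076, -0.0015, 0.035, 0, 0, 0, 0]
    - [0.0076, -0.0015, 0.035, 0, 0, 0, 0]
    - [0.0076, -0.0015, 0.035, 0, 0, 0, 0]
    - [0.0076, -0.0015, 0.035, 0, 0, 0, 0]

```text
time_s: 6.2
position: [0.5287, 0.2031, 0.2664]
tcp_rot: [[0.383, 0.924, 0.002], [0.924, -0.383, 0.0], [0.001, 0.001, -1.0]]
force: [0.6, -0.3, -1.8]
opening: 0.32
grasp_force: 30.0
```

```bash
python3 look.py 3; python3 - <<'E'
from h import *
from rig import bot
p=bot.read_state()["position"];S=dict(np.load("pics/side_3.npz"));im=S["color"].mean(2).astype(int)
c=np.array([p[0]-.384*.0065,p[1]-.923*.0065]);z=p[2]-.1205;a=np.linspace(0,6.28,90)
for w,q in(("foot est",c),("box side",np.array([.5243,.1959])),("box joint",np.array([.5257,.1955]))):
    e=proj(S,np.c_[q[0]+.02*np.cos(a),q[1]+.02*np.sin(a),0*a+z]);print(w,q,"bottom L R B",e[:,0].min(),e[:,0].max(),e[:,1].max(), "stem",proj(S,[[*q,z+.014],[*q,z+.06]]).round(1).tolist())
for y in (205,210,215,220,225,230,235,240):print(y,im[y,276:316].tolist())
for x in (290,294,298):print(x,im[225:255,x].tolist())
E
```

```text
[0.52870895 0.20310988 0.26636167] [[0.383, 0.924, 0.002], [0.924, -0.383, 0.0], [0.001, 0.001, -1.0]] [ 0.57750747 -0.30475334 -1.84639127] 6.2
side [253 182]
top [233 172]
foot est [0.5262535  0.19721408] bottom L R B 283.04304642923285 302.61073614275665 240.39505031214009 stem [[292.3, 228.4], [290.6, 211.6]]
box side [0.5243 0.1959] bottom L R B 284.178959441772 303.75082446579995 240.4639051198303 stem [[293.5, 228.4], [291.8, 211.7]]
box joint [0.5257 0.1955] bottom L R B 283.82141652928215 303.37015855061935 240.02841344056873 stem [[293.1, 228.0], [291.4, 211.3]]
205 [143, 143, 143, 144, 144, 145, 146, 146, 145, 145, 136, 102, 75, 70, 73, 74, 83, 113, 138, 144, 145, 146, 146, 146, 147, 147, 146, 148, 147, 147, 146, 145, 147, 146, 147, 147, 140, 115, 80, 56]
210 [145, 144, 145, 144, 144, 145, 145, 145, 145, 145, 140, 117, 87, 73, 71, 73, 74, 98, 134, 145, 147, 148, 147, 147, 146, 147, 147, 148, 148
[... 994 characters left out ...]
 164, 174, 173, 172, 166, 145, 132, 137, 144, 146, 145, 146, 146]
240 [145, 138, 136, 158, 172, 176, 177, 177, 176, 171, 163, 149, 130, 109, 90, 82, 79, 80, 82, 86, 91, 99, 113, 125, 141, 160, 171, 175, 175, 175, 174, 174, 173, 174, 170, 159, 130, 126, 139, 144]
290 [80, 84, 84, 87, 92, 102, 121, 139, 145, 144, 144, 131, 94, 71, 72, 90, 128, 152, 167, 173, 175, 176, 175, 174, 175, 176, 178, 177, 174, 158]
294 [84, 82, 83, 81, 82, 93, 117, 138, 146, 146, 143, 125, 89, 74, 73, 82, 101, 125, 151, 170, 174, 174, 175, 176, 177, 177, 176, 162, 122, 78]
298 [143, 143, 143, 143, 144, 145, 144, 146, 145, 136, 117, 88, 74, 75, 88, 113, 138, 163, 174, 174, 173, 175, 176, 176, 176, 169, 138, 93, 67, 62]
```

View pics/c_3.png

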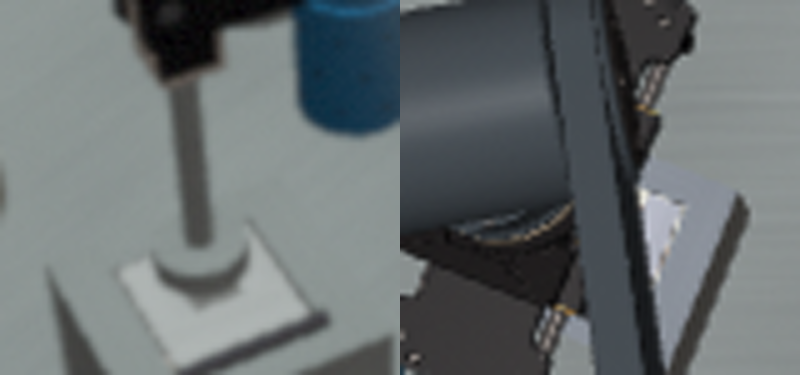

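The foot is centred over the flap, with its disc at about (200,270) in the crop, roughly 2–3 mm too far to image-left. I'll trim that and push down past the flap to just above the highest possible rim.

Call:
tcp_steps:
  steps:
    - [-0.0026, 0.0007, 0, 0, 0, 0, 0]
    - [-0.0026, 0.0007, 0.01, 0, 0, 0, 0]
    - [-0.0026, 0.0007, 0.02, 0, 0, 0, 0]
    - [-0.0026, 0.0007, 0.03, 0, 0, 0, 0]
    - [-0.0026, 0.0007, 0.03, 0, 0, 0, 0]

```text
time_s: 6.8
position: [0.529, 0.2004, 0.2349]
tcp_rot: [[0.383, 0.924, 0.003], [0.924, -0.383, -0.0], [0.001, 0.003, -1.0]]
force: [2.0, -0.7, 0.9]
opening: 0.318
grasp_force: 30.0
```

Call:
tcp_steps:
  steps:
    - [0, 0, 0.01, 0, 0, 0, 0]
    - [0, 0, 0.02, 0, 0, 0, 0]
    - [0, 0, 0.03, 0, 0, 0, 0]
    - [0, 0, 0.04, 0, 0, 0, 0]
    - [0, 0, 0.04, 0, 0, 0, 0]
    - [0, 0, 0.04, 0, 0, 0, 0]

```text
time_s: 7.4
position: [0.5282, 0.2004, 0.1946]
tcp_rot: [[0.383, 0.924, 0.0], [0.924, -0.383, -0.0], [-0.0, 0.0, -1.0]]
force: [4.1, -1.3, -3.1]
opening: 0.319
grasp_force: 30.0
```

```bash
python3 look.py 4
```

```text
[0.52819456 0.20035272 0.19461036] [[0.383, 0.924, 0.0], [0.924, -0.383, -0.0], [-0.0, 0.0, -1.0]] [ 4.12852641 -1.30598957 -3.13022509] 7.4
side [253 182]
top [233 172]
```

View pics/c_4.png

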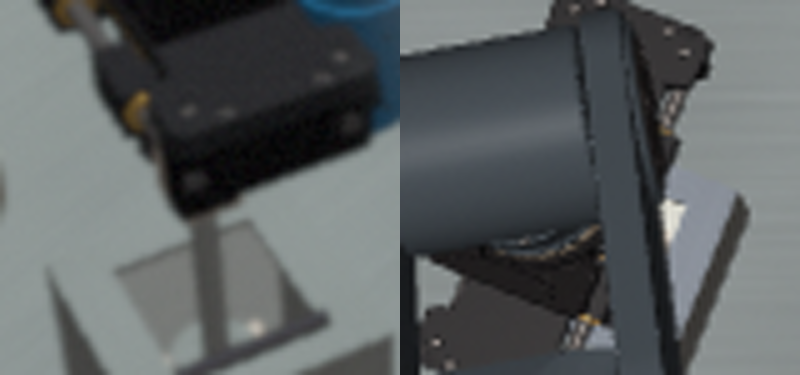

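The flap is open and the stem runs through the opening, from (205,215) to (213,355) in the crop. It looks slightly tilted, so I'll measure it.

```bash
cat > stem.py <<'E'
from h import *
from rig import bot,capture
import sys
n=sys.argv[1];r0,r1=int(sys.argv[2]),int(sys.argv[3])
s=bot.read_state();c=capture("side");np.savez(f"pics/side_{n}.npz",**c);im=c["color"].astype(float).mean(2)
print(s["position"].round(4),s["force"].round(1),s["opening"])
g=cv2.resize(im,None,fx=1,fy=1)
p=s["position"]; q=np.array([p[0]-.384*.0065,p[1]-.923*.0065])
for y in range(r0,r1,3):
    print(y,im[y,284:308].astype(int).tolist())
zs=np.array([.13,.15,.17,.19,.21,.23]);print(np.c_[zs,proj(c,np.c_[np.tile(q,(6,1)),zs])].round(2).tolist())
E
python3 stem.py 5 226 252
```

```text
[0.5283 0.2004 0.1954] [ 2.9 -0.9 -2.6] 0.3195929489875443
226 [148, 149, 148, 146, 138, 116, 98, 81, 72, 73, 76, 84, 110, 131, 135, 128, 120, 110, 106, 120, 140, 147, 148, 148]
229 [148, 147, 147, 147, 147, 141, 128, 96, 74, 72, 73, 77, 87, 107, 116, 119, 120, 120, 120, 117, 113, 122, 141, 147]
232 [122, 109, 104, 105, 107, 111, 108, 91, 75, 71, 73, 75, 84, 107, 118, 121, 121, 122, 122, 121, 120, 117, 111, 121]
235 [119, 119, 119, 120, 119, 120, 114, 100, 78, 72, 75, 75, 80, 100, 114, 120, 120, 120, 121, 121, 121, 121, 121, 116]
238 [120, 119, 120, 120, 120, 119, 118, 106, 83, 72, 74, 74, 77, 91, 113, 120, 120, 120, 120, 120, 119, 120, 121, 119]
241 [118, 118, 118, 120, 118, 120, 120, 115, 92, 75, 74, 74, 76, 87, 111, 120, 120, 120, 122, 122, 121, 120, 120, 119]
244 [118, 119, 119, 119, 119, 120, 118, 116, 99, 79, 72, 74, 75, 84, 103, 118, 122, 121, 119, 120, 120, 120, 122, 121]
247 [121, 119, 118, 119, 120, 127, 134, 139, 126, 95, 74, 73, 75, 83, 110, 135, 143, 144, 153, 172, 174, 149, 122, 109]
250 [129, 121, 121, 128, 140, 145, 145, 145, 137, 105, 76, 72, 75, 78, 94, 117, 114, 108, 96, 85, 74, 71, 67, 64]
[[0.13, 294.49, 237.9], [0.15, 293.81, 231.16], [0.17, 293.1, 224.19], [0.19, 292.37, 216.96], [0.21, 291.61, 209.47], [0.23, 290.82, 201.7]]
```

The stem is upright and on the axis to within about 1 mm. I'll descend in small steps.

Call:
tcp_steps:
  steps:
    - [0, 0, 0.003, 0, 0, 0, 0]
    - [0, 0, 0.006, 0, 0, 0, 0]
    - [0, 0, 0.009, 0, 0, 0, 0]
    - [0, 0, 0.009, 0, 0, 0, 0]

```text
time_s: 7.95
position: [0.5276, 0.2005, 0.186]
tcp_rot: [[0.383, 0.924, -0.0], [0.924, -0.383, -0.0], [-0.0, -0.0, -1.0]]
force: [3.4, 0.1, -3.2]
opening: 0.325
grasp_force: 30.0
```

Call:
tcp_steps:
  steps:
    - [0, 0, 0.003, 0, 0, 0, 0]
    - [0, 0, 0.006, 0, 0, 0, 0]
    - [0, 0, 0.006, 0, 0, 0, 0]

```text
time_s: 8.25
position: [0.5278, 0.2005, 0.1798]
tcp_rot: [[0.383, 0.924, 0.0], [0.924, -0.383, -0.0], [-0.0, 0.0, -1.0]]
force: [4.0, -0.5, -3.8]
opening: 0.324
grasp_force: 30.0
```

Call:
tcp_steps:
  steps:
    - [0, 0, 0.002, 0, 0, 0, 0]
    - [0, 0, 0.004, 0, 0, 0, 0]
    - [0, 0, 0.004, 0, 0, 0, 0]

```text
time_s: 8.55
position: [0.5277, 0.2005, 0.1762]
tcp_rot: [[0.383, 0.924, -0.0], [0.924, -0.383, -0.0], [-0.0, -0.0, -1.0]]
force: [3.1, -0.5, -2.6]
opening: 0.316
grasp_force: 30.0
```

Call:
tcp_steps:
  steps:
    - [0, 0, 0.002, 0, 0, 0, 0]
    - [0, 0, 0.004, 0, 0, 0, 0]
    - [0, 0, 0.004, 0, 0, 0, 0]

```text
time_s: 8.85
position: [0.5271, 0.2005, 0.1721]
tcp_rot: [[0.383, 0.924, -0.001], [0.924, -0.383, -0.0], [-0.001, -0.001, -1.0]]
force: [3.2, -0.2, -2.9]
opening: 0.318
grasp_force: 30.0
```

Call:
tcp_steps:
  steps:
    - [0, 0, 0.002, 0, 0, 0, 0]
    - [0, 0, 0.003, 0, 0, 0, 0]
    - [0, 0, 0.003, 0, 0, 0, 0]

```text
time_s: 9.15
position: [0.5272, 0.2006, 0.1692]
tcp_rot: [[0.383, 0.924, -0.001], [0.924, -0.383, -0.0], [-0.0, -0.001, -1.0]]
force: [2.4, 0.2, -2.7]
opening: 0.318
grasp_force: 30.0
```

Call:
tcp_steps:
  steps:
    - [0, 0, 0.0015, 0, 0, 0, 0]
    - [0, 0, 0.003, 0, 0, 0, 0]
    - [0, 0, 0.003, 0, 0, 0, 0]

```text
time_s: 9.45
position: [0.5273, 0.2005, 0.1662]
tcp_rot: [[0.383, 0.924, -0.001], [0.924, -0.383, -0.0], [-0.0, -0.001, -1.0]]
force: [1.2, 0.3, -2.6]
opening: 0.317
grasp_force: 30.0
```

Call:
tcp_steps:
  steps:
    - [0, 0, 0.0015, 0, 0, 0, 0]
    - [0, 0, 0.003, 0, 0, 0, 0]
    - [0, 0, 0.003, 0, 0, 0, 0]

```text
time_s: 9.75
position: [0.5273, 0.2005, 0.1632]
tcp_rot: [[0.383, 0.924, -0.001], [0.924, -0.383, -0.0], [-0.0, -0.001, -1.0]]
force: [0.9, -0.3, -2.8]
opening: 0.322
grasp_force: 30.0
```

```bash
python3 look.py 6
```

```text
[0.52732006 0.20049958 0.16317174] [[0.383, 0.924, -0.001], [0.924, -0.383, -0.0], [-0.0, -0.001, -1.0]] [ 0.90087251 -0.33613145 -2.80314108] 9.75
side [253 182]
top [233 172]
```

View pics/c_6.png

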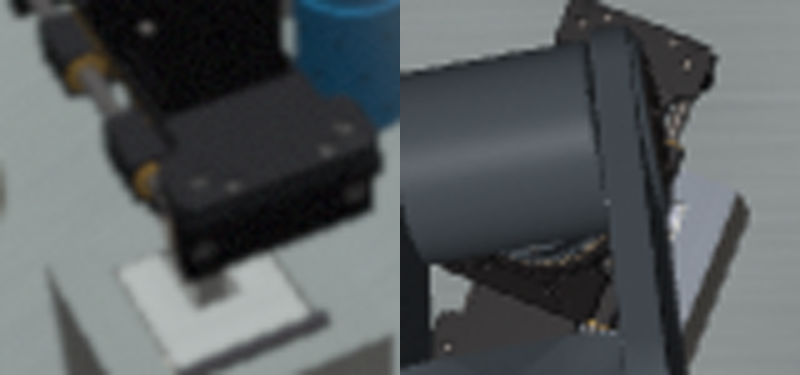

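The flap has snapped shut: it lies white and level, with the stem in the notch at about (210,290). I'll feel for the floor.

Call:
tcp_steps:
  steps:
    - [0, 0, 0.001, 0, 0, 0, 0]
    - [0, 0, 0.002, 0, 0, 0, 0]
    - [0, 0, 0.002, 0, 0, 0, 0]

```text
time_s: 10.15
position: [0.5274, 0.2005, 0.1614]
tcp_rot: [[0.383, 0.924, -0.001], [0.924, -0.383, -0.0], [-0.0, -0.001, -1.0]]
force: [0.1, -0.1, -2.7]
opening: 0.321
grasp_force: 30.0
```

Call:
tcp_steps:
  steps:
    - [0, 0, 0.001, 0, 0, 0, 0]
    - [0, 0, 0.002, 0, 0, 0, 0]
    - [0, 0, 0.002, 0, 0, 0, 0]

```text
time_s: 10.45
position: [0.5274, 0.2005, 0.1593]
tcp_rot: [[0.383, 0.924, -0.001], [0.924, -0.383, -0.0], [-0.0, -0.001, -1.0]]
force: [-0.7, 0.7, -2.3]
opening: 0.316
grasp_force: 30.0
```

Call:
tcp_steps:
  steps:
    - [0, 0, 0.001, 0, 0, 0, 0]
    - [0, 0, 0.002, 0, 0, 0, 0]
    - [0, 0, 0.002, 0, 0, 0, 0]

```text
time_s: 10.75
position: [0.5275, 0.2005, 0.1573]
tcp_rot: [[0.383, 0.924, -0.001], [0.924, -0.383, -0.0], [-0.0, -0.001, -1.0]]
force: [0.6, 0.3, -2.9]
opening: 0.317
grasp_force: 30.0
```

Call:
tcp_steps:
  steps:
    - [0, 0, 0.001, 0, 0, 0, 0]
    - [0, 0, 0.0015, 0, 0, 0, 0]
    - [0, 0, 0.0015, 0, 0, 0, 0]

```text
time_s: 11.05
position: [0.5275, 0.2005, 0.1559]
tcp_rot: [[0.383, 0.924, -0.0], [0.924, -0.383, -0.0], [-0.0, -0.0, -1.0]]
force: [0.4, -0.1, -2.1]
opening: 0.322
grasp_force: 30.0
```

Call:
tcp_steps:
  steps:
    - [0, 0, 0.001, 0, 0, 0, 0]
    - [0, 0, 0.0015, 0, 0, 0, 0]
    - [0, 0, 0.0015, 0, 0, 0, 0]

```text
time_s: 11.35
position: [0.5277, 0.2005, 0.1545]
tcp_rot: [[0.383, 0.924, -0.0], [0.924, -0.383, 0.0], [0.0, -0.0, -1.0]]
force: [-0.8, 0.4, -3.0]
opening: 0.315
grasp_force: 30.0
```

Call:
tcp_steps:
  steps:
    - [0, 0, 0.001, 0, 0, 0, 0]
    - [0, 0, 0.001, 0, 0, 0, 0]

```text
time_s: 11.55
position: [0.5278, 0.2006, 0.1544]
tcp_rot: [[0.383, 0.924, 0.0], [0.924, -0.383, 0.0], [0.0, 0.0, -1.0]]
force: [-1.7, -0.6, 3.6]
opening: 0.321
grasp_force: 30.0
```

Call:
tcp_steps:
  steps:
    - [0, 0, 0.0005, 0, 0, 0, 0]
    - [0, 0, 0.0005, 0, 0, 0, 0]

```text
time_s: 11.75
position: [0.5279, 0.2006, 0.1544]
tcp_rot: [[0.383, 0.924, 0.001], [0.924, -0.383, 0.0], [0.0, 0.001, -1.0]]
force: [-1.2, -0.3, 8.2]
opening: 0.32
grasp_force: 30.0
```

Call:
tcp_steps:
  steps:
    - [0, 0, 0.0003, 0, 0, 0, 0]
    - [0, 0, 0.0003, 0, 0, 0, 0]

```text
time_s: 11.95
position: [0.5279, 0.2006, 0.1544]
tcp_rot: [[0.383, 0.924, 0.001], [0.924, -0.383, 0.0], [0.0, 0.001, -1.0]]
force: [-2.2, -0.2, 8.2]
opening: 0.314
grasp_force: 30.0
```

Call:
tcp_steps:
  steps:
    - [0, 0, 0.0003, 0, 0, 0, 0]
    - [0, 0, 0.0003, 0, 0, 0, 0]
    - [0, 0, 0.0003, 0, 0, 0, 0]

```text
time_s: 12.25
position: [0.5279, 0.2006, 0.1544]
tcp_rot: [[0.383, 0.924, 0.001], [0.924, -0.383, 0.0], [0.001, 0.001, -1.0]]
force: [-2.7, -1.0, 11.4]
opening: 0.32
grasp_force: 30.0
```

Call:
tcp_steps:
  steps:
    - [0, 0, 0, 0, 0, 0, 0]
    - [0, 0, 0, 0, 0, 0, 0]
    - [0, 0, 0, 0, 0, 0, 0]
    - [0, 0, 0, 0, 0, 0, 0]

```text
time_s: 12.65
position: [0.5279, 0.2006, 0.1544]
tcp_rot: [[0.383, 0.924, 0.001], [0.924, -0.383, 0.0], [0.001, 0.001, -1.0]]
force: [-2.7, -1.1, 10.5]
opening: 0.321
grasp_force: 30.0
```

Call:
tcp_steps:
  steps:
    - [0, 0, 0, 0, 0, 0, 0]
    - [0, 0, 0, 0, 0, 0, 0]
    - [0, 0, 0, 0, 0, 0, 0]

```text
time_s: 12.95
position: [0.5279, 0.2006, 0.1544]
tcp_rot: [[0.383, 0.924, 0.001], [0.924, -0.383, 0.0], [0.001, 0.001, -1.0]]
force: [-2.5, -0.1, 10.0]
opening: 0.32
grasp_force: 30.0
```

Call:
tcp_steps:
  steps:
    - [0, 0, -0.0008, 0, 0, 0, 0]
    - [0, 0, -0.0015, 0, 0, 0, 0]
    - [0, 0, -0.0015, 0, 0, 0, 0]
    - [0, 0, -0.0015, 0, 0, 0, 0.45]
    - [0, 0, -0.0015, 0, 0, 0, 0.6]
    - [0, 0, -0.0015, 0, 0, 0, 0.9]
    - [0, 0, -0.0015, 0, 0, 0, 0.9]
    - [0, 0, -0.0015, 0, 0, 0, 0.9]
    - [0, 0, -0.0015, 0, 0, 0, 0.9]
    - [0, 0, -0.0015, 0, 0, 0, 0.9]

```text
time_s: 13.95
position: [0.5277, 0.2006, 0.1539]
tcp_rot: [[0.383, 0.924, 0.0], [0.924, -0.383, 0.0], [0.0, -0.0, -1.0]]
force: [-0.6, 0.3, -0.1]
opening: 0.855
grasp_force: 0.0
```

Released. I'll rise straight up and back the arm off toward the base so both cameras can see.

Call:
tcp_steps:
  steps:
    - [0, 0, -0.02, 0, 0, 0, 0.9]
    - [0, 0, -0.05, 0, 0, 0, 0.9]
    - [0, 0, -0.09, 0, 0, 0, 0.9]
    - [0, 0, -0.13, 0, 0, 0, 0.9]
    - [0, 0, -0.16, 0, 0, 0, 0.9]
    - [0, 0, -0.16, 0, 0, 0, 0.9]
    - [-0.05, 0, -0.16, 0, 0, 0, 0.9]
    - [-0.1, 0, -0.16, 0, 0, 0, 0.9]
    - [-0.15, 0, -0.16, 0, 0, 0, 0.9]
    - [-0.2, 0, -0.16, 0, 0, 0, 0.9]
    - [-0.23, 0, -0.16, 0, 0, 0, 0.9]
    - [-0.23, 0, -0.16, 0, 0, 0, 0.9]
    - [-0.23, 0, -0.16, 0, 0, 0, 0.9]

```text
time_s: 15.25
position: [0.4392, -0.0121, 0.3134]
tcp_rot: [[0.385, 0.923, -0.001], [0.923, -0.385, 0.001], [0.001, -0.001, -1.0]]
force: [0.1, 0.6, 1.6]
opening: 0.898
grasp_force: 0.0
```

```bash
python3 look.py 7; python3 - <<'E'
import numpy as np,cv2
a=np.load("pics/side_7.npz")["color"];b=np.load("pics/top_7.npz")["color"]
v=cv2.imread("pics/c_7.png");w=np.hstack([cv2.resize(x[60:340,160:600,::-1],(400,225)) for x in(a,b)]);cv2.imwrite("pics/d_7.png",np.vstack([v,w]))
E
```

```text
[ 0.43923115 -0.01205514  0.3133556 ] [[0.385, 0.923, -0.001], [0.923, -0.385, 0.001], [0.001, -0.001, -1.0]] [0.08394994 0.60220969 1.57361728] 15.25
side [253 182]
top [233 172]
```

View pics/d_7.png

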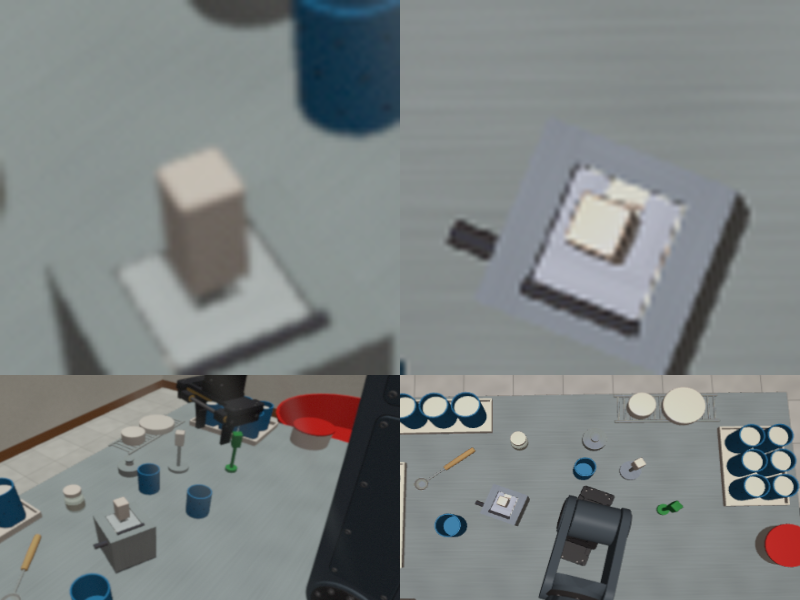

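The tamper stands in the cup with the flap flat around its stem, and the grip top is at (602,222) in the top crop. The other objects look unmoved. One last check on whether it's upright.

```bash
python3 - <<'E'
from h import *
T=dict(np.load("pics/top_7.npz"));S=dict(np.load("pics/side_7.npz"))
f=lambda u,o:(np.array([u],float)+.5)/5-.5+o
print(ray(T,f([202,222],[233,172]),.194),ray(S,f([200,179],[253,182]),.194))
E
```

```text
[[0.52685157 0.19427744 0.194     ]] [[0.52148932 0.19788471 0.194     ]]
```

```bash
python3 -c "
from rig import bot
print(bot.hand_in())"
```

```text
the job is handed in; nothing more can be done
None
```

I pressed the small-footed tamper home in the sanitiser cup at about 13 N for over half a second, then let go. It stands upright with the flap shut round its stem, nothing else on the table appears to have moved, and I handed the job in at about 15 s.

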